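Thread the flatbread press's guide rod through both bushings and hold it

TASK

Take the long guide rod by its wooden grip out of the rod rack and thread it straight down through the upper and then the lower bushing of the flatbread press, until its tip shows clearly below the lower bushing without standing on the base plate. Finish while still holding it there, still and clear of the base plate, so that a colleague can tighten the set screws. Leave the short rod and everything else on the table where it is.

Things in the scene. Friction and masses are not known exactly. Their poses are not given: they have to be found in the camera images.
- guide_rod: Long guide rod, loose: steel, 12 mm diameter, 150 mm long below a square wooden grip (24 x 24 mm, 40 mm tall); 190 mm overall, 0.13 to 0.25 kg. Origin: centre of its flat lower tip (3 mm chamfer). z runs up the rod, the grip spans z = 150 to 190 mm; x and y are square to the grip's flats. Starts upright in either socket of the rack, tip 10 mm above the table.
- short_rod: The short rod, loose, in the rack's other socket: same diameter and same grip, but only 70 mm of rod below the grip (110 mm overall), so its grip stands 80 mm lower than the long rod's. Origin: centre of its lower tip, z up. Not to be used; leave it in its socket.
- rack: Rod rack, fixed: wooden block 60 mm (x) x 170 mm (y) x 65 mm high, with two upright sockets (14 mm bore, 55 mm deep) at y = -45 and +45 mm, a rod in each. Origin: centre of its underside, on the table. It and the press stand either side of the table's middle; which is left and which right varies.
- press: Grey flatbread press frame, fixed. Origin: on the table, on the vertical axis of both bushings. Base plate 140 mm (x) x 180 mm (y -60 to +120), top 15 mm above the table. A 45 x 45 mm column at y = +85 mm, 151 mm high, carries two arms one above the other, each ending in a 50 x 50 mm block, 25 mm thick, with an upright bushing (17 mm bore, 3 mm chamfers).
- upper_bush (a point): Centre of the mouth of the upper bushing's bore, on its block's top face, 135 mm above the table; the block's underside is at 110 mm.
- lower_bush (a point): Centre of the lower bushing's bore on its block's underside, 55 mm above the table, straight below the upper one; that block's top is at 80 mm. The rod is through when its tip is lower than this point; 40 mm of clear space remain down to the base plate.
- cup: Bystander: open steel cup, 60 mm wide, 75 mm high. Origin: centre of underside.
- jar: Bystander: closed amber glass jar, 56 mm wide, 85 mm high. Origin: centre of underside.
- pin: Bystander: wooden rolling pin lying along its own y, 44 mm thick, 320 mm long. Origin: on the table under its middle.
- breads: Bystander: stack of four flatbreads, 110 mm wide, 55 mm high. Origin: centre of underside.
- bowl: Bystander: steel bowl, 130 mm wide, 50 mm high. Origin: centre of underside.
- spatula: Bystander: spatula lying flat on the table along its own x. Origin: centre of its underside.

How it is judged:
By the outcome, as a careful person would: the job done as asked, in the order asked, and still so for the second after the job is handed in, while the arm keeps its last pose, push and grip.
It also fails if it takes over 42 s, if anything falls off the work surface, if the arm or the gripper's body presses on something with over 40 N, if the wrist force passes 120 N, or if a joint passes its speed limit or range.

ROBOT

A 6-joint arm with a two-finger parallel gripper is mounted at the origin on the work surface. World frame = base frame: x ahead of the robot, y to its left, z up, the work surface at z = 0. Lengths are in m, angles in rad, forces in N, time in s.
With the tool pointing down it reaches from about 0.375 to 0.9 m from the base axis. Payload 3.1 kg.
Tool frame: the origin (TCP) lies between the finger pads; the fingertips stand 8 mm ahead of it and the grasp point (between the pads) lies 11 mm behind it; z points along the fingers, y is the line along which they close (so a half turn about z gives the same grasp; the last joint's range is limited). The gripper opens to 85 mm and grips with 20 to 120 N. Pads are 22 mm wide; open, the fingers measure 114 mm over their backs; the gripper's body (76 mm by 85 mm) begins 54 mm behind the grasp point. The pads swing forward as they close: fully open they stand 13 mm farther back than shut.
Start: joints at [-1.454, 0.527, 1.433, -0, 1.181, -0.178], TCP at [0.182, -0.598, 0.215] pointing down, gripper open.
Joint ranges: [-3.08, 3.08], [-0.75, 2.2], [0.22, 2.44], [-1.43, 4.57], [0, 2.65], [-2.85, 2.85]. Speed limits (rad/s): [2.79, 2.79, 3.14, 3.14, 3.14, 3.14].

INTERFACE

Orientations are given as a unit quaternion [x, y, z, w].
In Python, from station import readout, cams, sign_off gives the robot as it stands.
- The arm moves only by the tool send_rows, never from a script. Its argument "commands" is text: rows parted by semicolons, each of 5 numbers parted by spaces: the finger opening in mm, from 0 to 85.4, then the shift along the tool's x, y, z each as a share of 0.02 m, from -1 to 1, then the turn about the tool's z as a share of 4 degrees, from -1 to 1. In form: grip dx dy dz spin; .... A call has 1 to 20 rows; each row shifts and turns the commanded pose from where the row before left it, along the tool's axes as they then stand; what a row does not reach is not made up. A row lasts 1/12 s, in which the tool goes at most 41.7 mm and 7.16 degrees, less where a joint would pass 70% of its speed; a pose out of reach is approached as far as the arm can. A call with a number of a shift or a turn outside -1 to 1 is refused whole. A call with a gripper value outside its range is refused whole. The fingers move at their own pace and stop on an object; "grip_force" is the grip in N (left out, the last holds). Time passes only in rows, so rows that do not move let the fingers close. It gives the time, the measured TCP pose, the force, the opening and the grip force at its end, in the units of the state.
- readout.sense(): the state, without advancing time (a new reading comes with each control period).
- cams.snapshot(name): name is "scene" or "top" or "wrist"; returns a dict with "pixels" (400x640x3 uint8, red, green, blue), "intrinsics" (3x3 intrinsics, pixels), "eye" and "rotation" of the camera in the world. Camera axes: x right, y down, z forward; pixel columns grow to the right and rows downward; lengths in m; the calibration is good to about 2 mm. A picture is of the moment at which its call begins. There is no depth.
- sign_off(): hands the job in; it is judged then, once.
The state is a dict: "t": time; "q": joint angles; "qd": joint speeds; "tau": joint torques, N m; "tcp_pos": TCP position; "tool_rot": TCP orientation; "force": force on the tool from outside, world axes, zero at the start; "ft_torque": the same for the moment, N m; "finger_gap": opening from 0.0 (shut) to 1.0 (fully open); "gripper_force": force on a finger pad.
Only numpy, scipy, OpenCV 4.12 (cv2) and the standard library are available. Lean on these libraries where they do the work, as an engineer would, in place of code of your own. Each camera call takes 0.05 s, during which the arm holds its last target. There are 200 camera calls.

## Working session

There is one attempt and no reset: what is moved stays moved. The work goes in short steps, Python scripts to look and compute and a tool call to move; the robot and the scene stay as the last step left them, time stands still between calls to the robot, and variables do not carry over. Pictures are saved under pics/ and viewed, at most 10 in all, crops included, and the job is handed in when it is done.

Besides the shell and the picture viewer there is one more tool, called by a JSON object that holds its "op" and its "data". send_rows: Moves the arm, as the interface text tells. Its arguments: {"type":"object","properties":{"commands":{"type":"string"},"grip_force":{"type":"number"}},"required":["commands"]}

```bash
mkdir -p pics; cat > h.py <<'E'
import numpy as np, cv2
from station import readout, cams, sign_off
def snap(n,f):
    s=cams.snapshot(n); cv2.imwrite(f'pics/{f}.png',cv2.cvtColor(s['pixels'],cv2.COLOR_RGB2BGR)); np.savez(f'pics/{f}.npz',**s); return s
def ray(s,u,v):
    K=np.array(s['intrinsics']); d=np.linalg.solve(K,[u,v,1.]); return np.array(s['eye']),np.array(s['rotation'])@d
def onz(s,u,v,z):
    e,d=ray(s,u,v); return e+d*(z-e[2])/d[2]
def proj(s,p):
    c=np.array(s['rotation']).T@(np.array(p)-s['eye']); x=np.array(s['intrinsics'])@c; return x[:2]/x[2]
E
python3 - <<'E'
from h import *
for n in('top','scene','wrist'):
    s=snap(n,n+'0'); print(n,s['eye'],np.round(s['rotation'],3).tolist(),s['intrinsics'][0][0])
r=readout.sense(); print({k:np.round(v,3).tolist() for k,v in r.items()})
E
```

```text
top [0.44107646 0.15281608 1.4670824 ] [0.713, -0.699, 0.042, -0.039] 437.7981813631192
scene [ 1.26526014 -0.54312817  1.21892197] [0.861, 0.371, -0.134, -0.322] 483.3586274341184
wrist [ 0.25521743 -0.57452081  0.37370615] [0.794, -0.589, -0.091, 0.121] 284.0453212622216
{'t': 0.15, 'q': [-1.455, 0.528, 1.434, 0.0, 1.181, -0.179], 'qd': [-0.001, -0.002, -0.005, 0.001, 0.0, -0.001], 'tau': [0.0, -44.274, -17.828, -0.0, 0.006, -0.0], 'tcp_pos': [0.182, -0.597, 0.215], 'tool_rot': [0.989, 0.147, 0.0, -0.001], 'force': [0.196, -0.572, 0.197], 'ft_torque': [0.044, -0.029, -0.004], 'gripper_force': 0.0, 'finger_gap': 0.996}
```

View pics/top0.png

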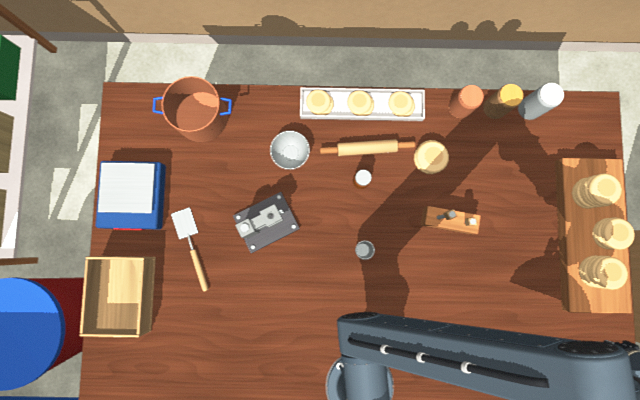

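View pics/scene0.png

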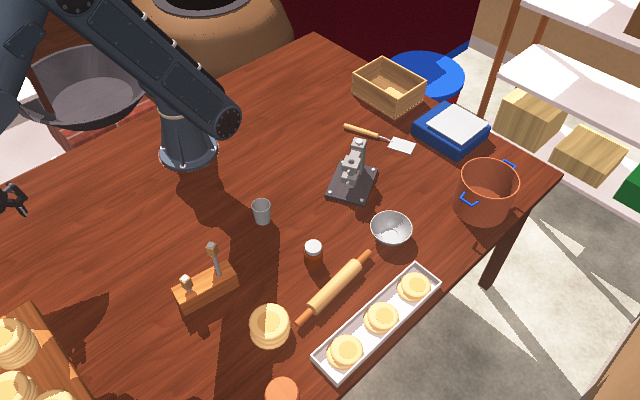

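The top view shows the press at about (266,222) and the rack at (453,220). The scene view shows the long rod's grip at (211,245), the short rod's at (186,282) and the press at (353,170). I'll enlarge both areas in both views.

```bash
python3 - <<'E'
import cv2,numpy as np
t=cv2.imread('pics/top0.png');s=cv2.imread('pics/scene0.png')
f=lambda im,x,y:cv2.resize(im[y:y+75,x:x+100],(400,300),interpolation=cv2.INTER_CUBIC)
cv2.imwrite('pics/c0.png',np.vstack([np.hstack([f(t,410,180),f(t,220,185)]),np.hstack([f(s,160,235),f(s,305,133)])]))
E
```

```text
(no output)
```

View pics/c0.png

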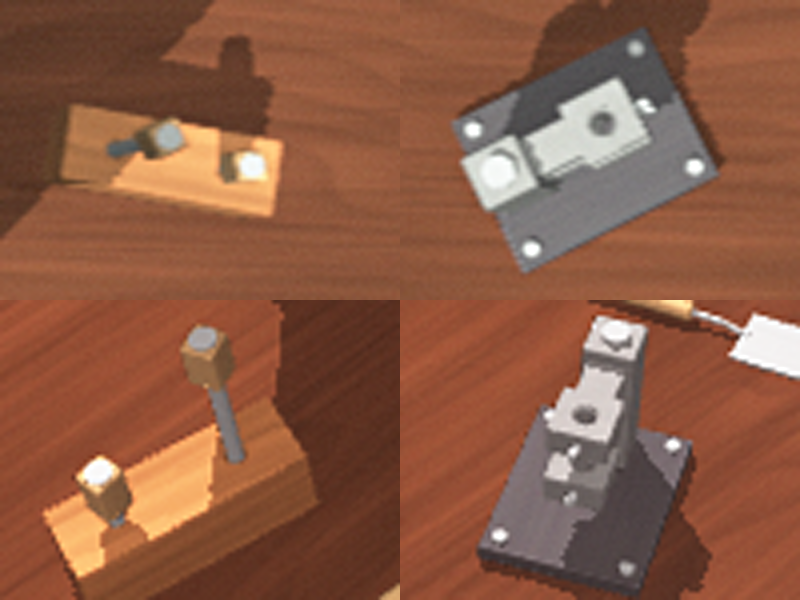

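The crops show the long grip's top at top (452,214) and scene (210.7,244.5). The short grip's top is at top (472.5,221.3), and the upper bore is at top (270.7,216) and scene (351.2,161.2). Next I'll cast rays from these.

```bash
python3 - <<'E'
from h import *
T=np.load('pics/top0.npz');S=np.load('pics/scene0.npz')
def tri(a,b):
    e,d=ray(T,*a);f,g=ray(S,*b);d=d/np.linalg.norm(d);g=g/np.linalg.norm(g)
    k=np.linalg.lstsq(np.c_[d,-g],f-e,rcond=None)[0]; p,q=e+k[0]*d,f+k[1]*g
    return (p+q)/2,np.linalg.norm(p-q)
for n,a,b,z in (('long',(452,213.8),(210.5,244.2),.2),('short',(472.3,221),(184.3,277.2),.12),('bush',(270.5,215.7),(351,161),.135),('coltop',(243.8,227.3),(458.7-305+205,141),.151)):
    p,m=tri(a,b);print(n,p.round(4),round(m,4),'top',onz(T,*a,z)[:2].round(4),'scene',onz(S,*b,z)[:2].round(4))
c=lambda x,y,o:(o[0]+x/4-.4,o[1]+y/4-.4)
R=[onz(T,*c(x,y,(410,180)),.065)[:2] for x,y in((70,105),(283,142),(273,215),(62,180))]
P=[onz(T,*c(x-400,y,(220,185)),.015)[:2] for x,y in((643,28),(718,172),(526,272),(453,122))]
for Q in(R,P):
    Q=np.array(Q);print(Q.round(4).tolist(),np.linalg.norm(Q-np.roll(Q,-1,0),axis=1).round(3),[round(float(np.degrees(np.arctan2(*(np.roll(Q,-1,0)-Q)[i][::-1]))),1) for i in range(4)],Q.mean(0).round(4))
for n,a in(('cup',(364.5,250)),('jar',(363,177))):print(n,onz(T,*a,.08).round(3))
from scipy.spatial.transform import Rotation as Ro
r=readout.sense();M=Ro.from_quat(r['tool_rot']).as_matrix();print(M.round(3).tolist())
E
```

```text
Traceback (most recent call last):
  File "h.py", line 6, in ray
    K=np.array(s['intrinsics']); d=np.linalg.solve(K,[u,v,1.]); return np.array(s['eye']),np.array(s['rotation'])@d
                                                                                          ~~~~~~~~~~~~~~~~~~~~~~~^~
ValueError: matmul: Input operand 1 has a mismatch in its core dimension 0, with gufunc signature (n?,k),(k,m?)->(n?,m?) (size 3 is different from 4)
```

```bash
sed -i "s/np.array(s\['rotation'\])/Ro.from_quat(s['rotation']).as_matrix()/; 1a from scipy.spatial.transform import Rotation as Ro" h.py
cat > m.py <<'E'
from h import *
T=np.load('pics/top0.npz');S=np.load('pics/scene0.npz')
def tri(a,b,T=T,S=S):
    e,d=ray(T,*a);f,g=ray(S,*b);d=d/np.linalg.norm(d);g=g/np.linalg.norm(g)
    k=np.linalg.lstsq(np.c_[d,-g],f-e,rcond=None)[0]; p,q=e+k[0]*d,f+k[1]*g
    return (p+q)/2,np.linalg.norm(p-q)
E
python3 - <<'E'
from m import *
for n,a,b,z in (('long',(452,213.8),(210.5,244.2),.2),('short',(472.3,221),(184.3,277.2),.12),('bush',(270.5,215.7),(351,161),.135),('coltop',(243.8,227.3),(458.7-305+205,141),.151)):
    p,m=tri(a,b);print(n,p.round(4),round(m,4),'top',onz(T,*a,z)[:2].round(4),'scene',onz(S,*b,z)[:2].round(4))
c=lambda x,y,o:(o[0]+x/4-.4,o[1]+y/4-.4)
R=[onz(T,*c(x,y,(410,180)),.065)[:2] for x,y in((70,105),(283,142),(273,215),(62,180))]
P=[onz(T,*c(x-400,y,(220,185)),.015)[:2] for x,y in((643,28),(718,172),(526,272),(453,122))]
for Q in(R,P):
    Q=np.array(Q);print(Q.round(4).tolist(),np.linalg.norm(Q-np.roll(Q,-1,0),axis=1).round(3),[round(float(np.degrees(np.arctan2(*(np.roll(Q,-1,0)-Q)[i][::-1]))),1) for i in range(4)],Q.mean(0).round(4))
for n,a in(('cup',(364.5,250)),('jar',(363,177))):print(n,onz(T,*a,.08).round(3))
r=readout.sense();M=Ro.from_quat(r['tool_rot']).as_matrix();print(M.round(3).tolist())
E
```

```text
long [ 0.5441 -0.2445  0.2019] 0.0045 top [ 0.543 -0.247] scene [ 0.5445 -0.2424]
short [ 0.5291 -0.3324  0.1222] 0.0032 top [ 0.5284 -0.3345] scene [ 0.5288 -0.3308]
bush [0.534  0.2886 0.1348] 0.0067 top [0.5317 0.2861] scene [0.5361 0.2913]
coltop [0.4957 0.3654 0.1475] 0.0038 top [0.4943 0.3635] scene [0.4992 0.3641]
[[0.5779, -0.2097], [0.5514, -0.3808], [0.4927, -0.3713], [0.5175, -0.2027]] [0.173 0.059 0.17  0.061] [-98.8, 170.9, 81.7, -6.6] [ 0.5349 -0.2911]
[[0.6211, 0.2677], [0.5023, 0.2023], [0.4172, 0.3581], [0.5395, 0.4231]] [0.136 0.177 0.138 0.175] [-151.2, 118.6, 28.0, -62.3] [0.52   0.3128]
cup [ 0.433 -0.007  0.08 ]
jar [ 0.665 -0.001  0.08 ]
[[0.957, 0.291, -0.0], [0.291, -0.957, 0.002], [0.0, -0.002, -1.0]]
```

The rays agree to a few mm with the given sizes: the long rod is at (0.542,-0.246), and the bushing axis at (0.534,0.2875). I'll move above the long rod now.

{"op": "send_rows", "data": {"commands": "85 0.5 -0.26 -0.5 0;85 0.93 -0.48 -0.5 0;85 0.93 -0.48 -0.5 0;85 0.93 -0.48 -0.5 0;85 0.93 -0.48 -0.5 0;85 0.93 -0.48 -0.5 0;85 0.93 -0.48 -0.5 0;85 0.93 -0.48 -0.5 0;85 0.93 -0.48 -0.25 0;85 0.93 -0.48 0 0;85 0.93 -0.48 0 0;85 0.93 -0.48 0 0;85 0.93 -0.48 0 0;85 0.93 -0.48 0 0;85 0.93 -0.48 0 0;85 0.93 -0.48 0 0;85 0.93 -0.48 0 0;85 0.93 -0.48 0 0;85 0.93 -0.48 0 0;85 0.93 -0.48 0 0"}}

```text
t: 1.82
tcp_pos: [0.4756, -0.3111, 0.301]
tool_rot: [0.989, 0.147, 0.0, -0.0]
force: [-0.3, 0.3, -0.6]
finger_gap: 0.997
gripper_force: 0.0
```

{"op": "send_rows", "data": {"commands": "85 0.93 -0.48 0 0;85 0.93 -0.48 0 0;85 0.93 -0.48 0 0;85 0.93 -0.48 0 0;85 0.43 -0.24 0 0;85 0 0 0 0;85 0 0 0 0"}}

```text
t: 2.4
tcp_pos: [0.5415, -0.247, 0.3005]
tool_rot: [0.989, 0.148, -0.0, 0.0]
force: [0.2, -0.8, 0.2]
finger_gap: 0.994
gripper_force: 0.0
```

```bash
python3 - <<'E'
from h import *
s=snap('wrist','w1');r=readout.sense();print(r['t'],np.round(r['tcp_pos'],4),np.round(r['tool_rot'],4),s['eye'],np.round(r['force'],2))
for p in((.5425,-.2455,.2),(.5425,-.2455,.16)):print(proj(s,p))
im=cv2.imread('pics/w1.png');cv2.imwrite('pics/w1b.png',im)
E
```

```text
2.45 [ 0.5411 -0.2476  0.3004] [ 9.891e-01  1.470e-01 -4.000e-04  1.000e-04] [ 0.61517122 -0.223703    0.45973231] [-0.7   0.73  0.38]
[322.10716507 197.79591773]
[322.15248742 187.47298883]
```

View pics/w1.png

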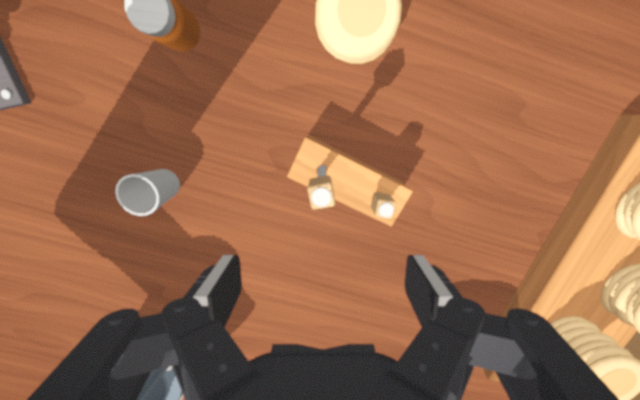

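The wrist view shows the long grip's top at about (320,195), close to the predicted (322,198), and the short one at (386,209). Now I'll measure the square's angle and centre.

```bash
python3 - <<'E'
from h import *
s=np.load('pics/w1.npz');p=s['pixels']
x0,y0=300,170;c=p[y0:y0+45,x0:x0+45]
h=cv2.cvtColor(c,cv2.COLOR_RGB2HSV)
print(h[22:30,10:34,2][::2].tolist());print(h[22:30,10:34,1][::2].tolist())
cv2.imwrite('pics/w1c.png',cv2.resize(cv2.cvtColor(p[160:235,295:420],cv2.COLOR_RGB2BGR),None,fx=6,fy=6,interpolation=cv2.INTER_NEAREST))
E
```

```text
[[249, 252, 251, 250, 251, 254, 253, 254, 255, 255, 255, 255, 255, 255, 255, 255, 255, 254, 249, 243, 235, 229, 218, 216], [248, 253, 253, 255, 255, 255, 255, 254, 255, 255, 255, 255, 255, 255, 255, 255, 255, 255, 255, 252, 247, 238, 224, 215], [247, 255, 255, 255, 255, 255, 255, 254, 254, 255, 255, 255, 255, 255, 255, 255, 255, 255, 255, 254, 248, 238, 228, 221], [243, 253, 255, 255, 255, 255, 255, 255, 254, 254, 255, 255, 255, 255, 255, 255, 255, 255, 255, 255, 255, 255, 247, 232]]
[[90, 80, 58, 30, 13, 9, 7, 6, 7, 5, 5, 6, 6, 6, 5, 5, 6, 8, 13, 29, 60, 84, 98, 113], [85, 61, 31, 13, 7, 6, 7, 7, 6, 6, 6, 6, 7, 6, 6, 5, 5, 6, 7, 14, 32, 63, 89, 109], [80, 50, 22, 8, 5, 5, 7, 6, 7, 7, 6, 6, 6, 6, 6, 5, 5, 5, 6, 10, 24, 50, 82, 102], [83, 52, 22, 9, 6, 5, 6, 7, 7, 6, 6, 6, 7, 6, 6, 5, 5, 5, 5, 11, 27, 56, 81, 99]]
```

View pics/w1c.png

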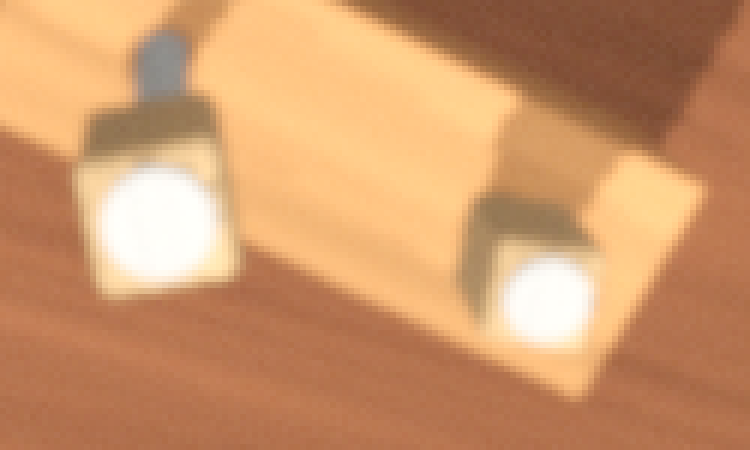

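The crop shows the long grip's top face with corners at (75,170), (218,150), (240,275) and (105,298), and its white disc centred at (158,222). I'll put these on z=0.2.

```bash
python3 - <<'E'
from h import *
s=np.load('pics/w1.npz');p=s['pixels']
m=(cv2.cvtColor(p,cv2.COLOR_RGB2HSV)[...,1]<40)&(p[...,2]>200)
n,l,st,ce=cv2.connectedComponentsWithStats(m[160:235,295:420].astype(np.uint8))
for i in range(1,n):
    if st[i,4]>60:print(st[i],ce[i]+[295,160],[onz(s,*(ce[i]+[295,160]),z)[:2].round(4) for z in(.2,.12)])
Q=np.array([onz(s,295+x/6-.5,160+y/6-.5,.2)[:2] for x,y in((75,170),(218,150),(240,275),(105,298))]);D=np.roll(Q,-1,0)-Q
print(Q.mean(0).round(4),np.linalg.norm(D,axis=1).round(4),np.degrees(np.arctan2(D[:,1],D[:,0])).round(1)%90)
M=Ro.from_quat(readout.sense()['tool_rot']).as_matrix();print(np.degrees(np.arctan2(M[1,0],M[0,0])))
print(readout.sense()['tcp_pos'])
E
```

```text
[ 17  28  19  19 288] [321.00694444 196.85069444] [array([ 0.5431, -0.2442]), array([ 0.5209, -0.2505])]
[ 84  43  15  14 163] [385.74846626 209.59509202] [array([ 0.5491, -0.3077]), array([ 0.5287, -0.3336])]
[ 0.5431 -0.2443] [0.0227 0.0209 0.022  0.0217] [25.1 27.2 27.1 28.9]
16.90341059562849
[ 0.54112472 -0.24759705  0.30044662]
```

{"op": "send_rows", "data": {"commands": "85 0.11 -0.12 0 0;85 0 0 0.5 -0.6;85 0 0 1 -0.6;85 0 0 1 -0.6;85 0 0 1 -0.6;85 0 0 1 0;85 0 0 1 0;85 0 0 0.7 0;85 0 0 0.5 0;85 0 0 0 0;85 0 0 0 0;85 0 0 0 0"}}

```text
t: 3.45
tcp_pos: [0.5436, -0.2453, 0.1673]
tool_rot: [0.973, 0.229, 0.001, 0.001]
force: [-0.4, -1.1, 0.8]
finger_gap: 0.994
gripper_force: 0.0
```

```bash
python3 - <<'E'
from h import *
s=snap('wrist','w2');r=readout.sense();M=Ro.from_quat(r['tool_rot']).as_matrix();print(np.degrees(np.arctan2(M[1,0],M[0,0])),r['tcp_pos'],r['force'],r['q'])
p=s['pixels'];m=(cv2.cvtColor(p,cv2.COLOR_RGB2HSV)[...,1]<40)&(p[...,2]>200)
n,l,st,ce=cv2.connectedComponentsWithStats(m.astype(np.uint8))
for i in range(1,n):
    if 100<st[i,4]<5000:print(st[i],ce[i],onz(s,*ce[i],.2)[:2].round(4))
E
```

```text
26.468870755990597 [ 0.54379739 -0.24527316  0.16755493] [0.31568733 0.02788764 0.3409483 ] [-6.10871462e-01  5.45660324e-01  1.55547797e+00 -1.11286285e-05
  1.03791394e+00  4.97962909e-01]
[ 15 169  55  54 308] [ 52.01298701 203.35714286] [ 0.5209 -0.115 ]
[304 260  36  32 936] [321.39850427 275.2991453 ] [ 0.5426 -0.2444]
```

View pics/w2.png

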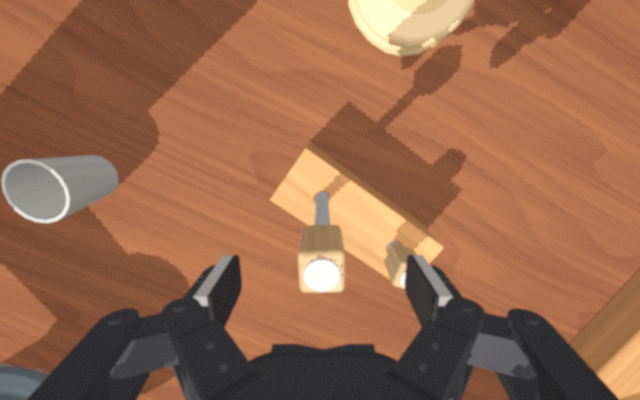

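The wrist view shows the grip centred between the fingers at (321,275) and square to the pads. The short grip is well below. I'll close.

{"op": "send_rows", "data": {"commands": "60 0 0 0 0;40 0 0 0 0;20 0 0 0 0;10 0 0 0 0;10 0 0 0 0;10 0 0 0 0;10 0 0 0 0;10 0 0 0 0", "grip_force": 60}}

```text
t: 4.17
tcp_pos: [0.5434, -0.2447, 0.1667]
tool_rot: [0.973, 0.229, 0.0, 0.0]
force: [0.1, -0.1, 3.5]
finger_gap: 0.262
gripper_force: 60.5
```

{"op": "send_rows", "data": {"commands": "10 0 0 -0.2 0;10 0 0 -0.4 0;10 0 0 -0.5 0;10 0 0 -0.5 0;10 0 0 -0.5 0;10 0 0 -0.5 0;10 0 0 -0.5 0;10 0 0 -0.7 0;10 0 0 -0.7 0;10 0 0 -0.7 0;10 0 0 -0.7 0;10 0 0 -0.7 0;10 0 0 -0.7 0;10 0 0 -0.7 0;10 0 0 -0.5 0;10 0 0 -0.3 0;10 0 0 0 0;10 0 0 0 0"}}

```text
t: 5.67
tcp_pos: [0.5429, -0.2444, 0.3423]
tool_rot: [0.973, 0.229, -0.0, -0.0]
force: [-0.2, -0.5, -2.3]
finger_gap: 0.264
gripper_force: 60.0
```

```bash
python3 - <<'E'
from h import *
s=snap('scene','s2');t=snap('top','t2');w=snap('wrist','w3')
r=readout.sense();print(r['tcp_pos'],r['force'],r['finger_gap'],r['gripper_force'])
tp=r['tcp_pos'];print(proj(s,tp),proj(t,tp),proj(w,tp),proj(w,tp-[0,0,.157]))
a=cv2.imread('pics/s2.png');b=cv2.imread('pics/w3.png')
u,v=proj(s,tp-[0,0,.08]).astype(int)
cv2.imwrite('pics/c2.png',np.hstack([cv2.resize(a[v-60:v+60,u-40:u+40],(400,600)),cv2.resize(b[100:350,220:420-33],(400,600))]))
E
```

```text
[ 0.54255753 -0.24418229  0.34116169] [ 0.36156397 -0.13368649 -2.05722968] 0.26406070765892387 60.048015117645264
[199.41193273 209.10210549] [468.05818376 209.88836381] [323.64109915 245.83458379] [323.41734914 185.15613297]
```

View pics/c2.png

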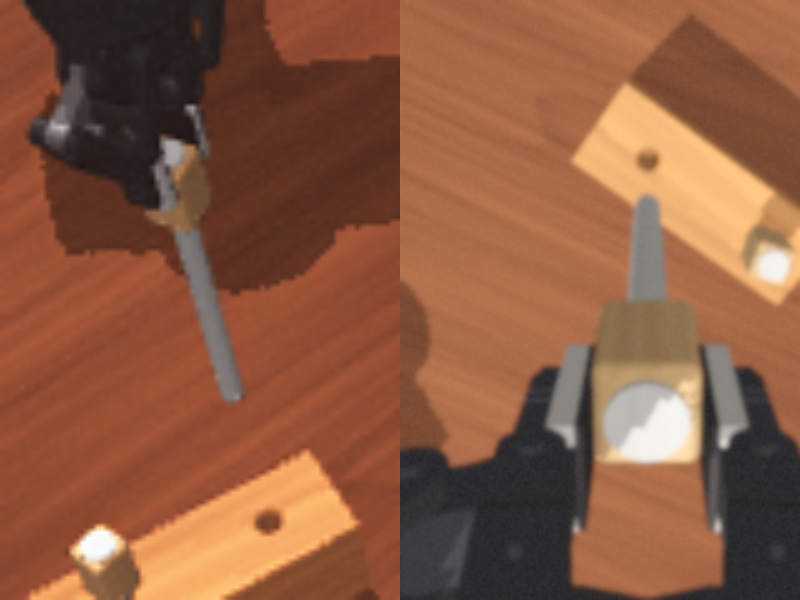

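The rod is held straight, with its tip at wrist (323.5,183.3) against the expected (323.4,185.2), and the short rod is still in its socket. I'll carry it over the press.

{"op": "send_rows", "data": {"commands": "10 0.12 -0.24 0 0;10 0.24 -0.48 0 0;10 0.34 -0.72 0 0;10 0.46 -0.96 0 0;10 0.46 -0.96 0 0;10 0.46 -0.96 0 0;10 0.46 -0.96 0 0;10 0.46 -0.96 0 0;10 0.46 -0.96 0 0;10 0.46 -0.96 0 0;10 0.46 -0.96 0 0;10 0.46 -0.96 0 0;10 0.46 -0.96 0 0;10 0.46 -0.96 0 0;10 0.46 -0.96 0 0;10 0.46 -0.96 0 0;10 0.46 -0.96 0 0;10 0.46 -0.96 0 0;10 0.46 -0.96 0 0;10 0.46 -0.96 0 0"}}

```text
t: 7.48
tcp_pos: [0.5357, 0.1519, 0.3423]
tool_rot: [0.973, 0.23, -0.0, -0.0]
force: [0.6, 0.3, -1.5]
finger_gap: 0.263
gripper_force: 60.0
```

{"op": "send_rows", "data": {"commands": "10 0.46 -0.96 0 0;10 0.46 -0.96 0 0;10 0.46 -0.96 0 0;10 0.46 -0.96 0 0;10 0.46 -0.96 0 0;10 0.34 -0.72 0 0;10 0.24 -0.48 0 0;10 0.12 -0.24 0 0;10 0 0 0 0;10 0 0 0 0;10 0 0 0 0"}}

```text
t: 8.4
tcp_pos: [0.5351, 0.2871, 0.3423]
tool_rot: [0.973, 0.229, -0.0, 0.0]
force: [0.2, 0.4, -2.0]
finger_gap: 0.264
gripper_force: 60.0
```

```bash
python3 - <<'E'
from h import *
s=snap('scene','s4');t=snap('top','t4');w=snap('wrist','w4')
r=readout.sense();tp=r['tcp_pos'];print(tp,r['force'],r['finger_gap'],r['q'])
for n,c in(('s',s),('w',w)):print(n,'tip',proj(c,tp-[0,0,.157]),'bush',proj(c,(.534,.2875,.135)))
a=cv2.imread('pics/s4.png');b=cv2.imread('pics/w4.png')
u,v=proj(s,(.534,.2875,.16)).astype(int);u2,v2=proj(w,(.534,.2875,.16)).astype(int);print(u,v,u2,v2)
cv2.imwrite('pics/c4.png',np.hstack([cv2.resize(a[v-50:v+50,u-33:u+33],(396,600)),cv2.resize(b[v2-75:v2+75,u2-50:u2+50],(400,600))]))
E
```

```text
[0.53538209 0.28695637 0.342381  ] [-0.06224523  0.49388417 -1.6366821 ] 0.26746155973908065 [ 3.08352017e-01  3.89502100e-01  1.30905195e+00 -1.94697161e-04
  1.44313863e+00  1.41815223e+00]
s tip [350.74384078 149.95885669] bush [349.71468604 161.23883493]
w tip [323.09628813 185.23692774] bush [322.18057002 176.8527789 ]
350 155 322 181
```

View pics/c4.png

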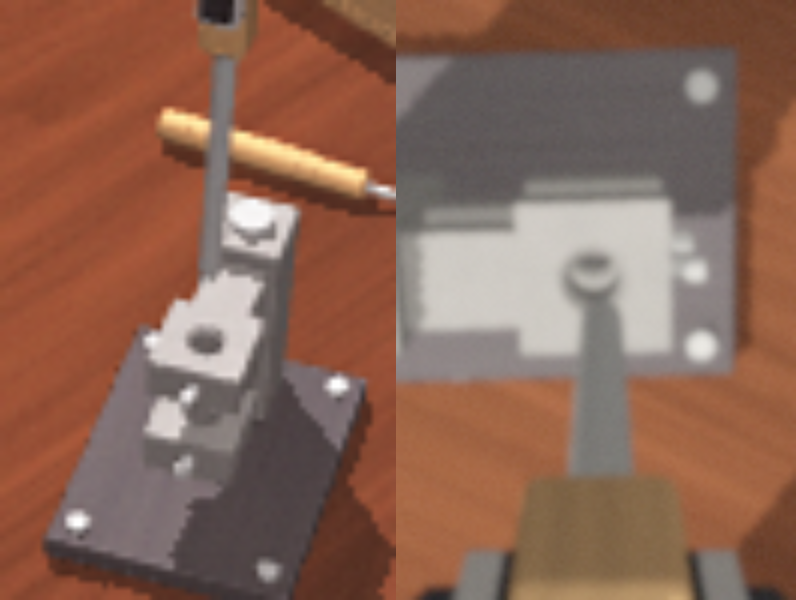

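The scene crop shows the bore centre at (206,340) and the tip end at (207,275). The wrist crop shows the bore at (591,275) and the tip end at (602,302). I'll compare these in world coordinates.

```bash
cat > cmp.py <<'E'
from h import *
s=np.load('pics/s4.npz');w=np.load('pics/w4.npz')
fs=lambda x,y:(317+x/6-.42,105+y/6-.42); fw=lambda x,y:(272+(x-396)/4-.38,106+y/4-.38)
zt=.3424-.157
print('hole s',onz(s,*fs(206,340),.135),'w',onz(w,*fw(591,275),.135))
print('tip  s',onz(s,*fs(207,272),zt),'w',onz(w,*fw(602,305),zt))
print('rodtop s',fs(222,60),'pred',proj(s,(.5354,.2870,zt+.15)),fs(207,275),proj(s,(.5354,.2870,zt)))
print('rodtop w',fw(601,470),'pred',proj(w,(.5354,.2870,zt+.15)),fw(602,302),proj(w,(.5354,.2870,zt)))
g=s['pixels'][95:165,335:365].astype(int).sum(2)
for v in(118,125,132,140,146):print(v,(s['pixels'][v,342:362].astype(int)[:,0]-s['pixels'][v,342:362].astype(int)[:,2]).tolist())
gw=w['pixels'].astype(int)
for v in(172,174,176):print(v,gw[v,310:334].sum(1).tolist())
for v in(185,195,205):print(v,(gw[v,308:340,0]-gw[v,308:340,2]).tolist())
E
python3 cmp.py
```

```text
hole s [0.53664079 0.29026493 0.135     ] w [0.53591124 0.29109676 0.135     ]
tip  s [0.53596703 0.28785181 0.1854    ] w [0.53892654 0.28868921 0.1854    ]
rodtop s (353.58, 114.58) pred [353.52478809 111.69187349] (351.08, 150.41333333333336) [350.75808241 149.95066549]
rodtop w (322.87, 223.12) pred [323.51712874 240.96322255] (323.12, 181.12) [323.06913623 185.21070576]
118 [103, 104, 103, 102, 102, 99, 95, 96, 98, 105, 36, 8, 5, 1, 66, 103, 104, 104, 104, 99]
125 [98, 103, 112, 107, 102, 96, 93, 84, 81, 96, 29, 3, 6, 21, 87, 92, 90, 90, 92, 98]
132 [92, 92, 92, 92, 92, 90, 58, 53, 58, 22, 6, 7, 1, 43, 59, 61, 60, 71, 82, 88]
140 [96, 104, 106, 108, 109, 105, 104, 109, 90, 13, 6, 6, 15, 3, 2, 3, 3, 3, 3, 2]
146 [108, 105, 102, 102, 101, 100, 100, 105, 36, 6, 6, 7, 13, 10, 11, 14, 12, 14, 11, 12]
172 [602, 600, 586, 558, 508, 472, 461, 427, 394, 370, 360, 359, 352, 372, 412, 480, 531, 556, 575, 588, 604, 603, 604, 603]
174 [598, 593, 557, 519, 468, 461, 498, 514, 503, 484, 480, 467, 483, 499, 508, 533, 533, 529, 547, 574, 595, 601, 603, 604]
176 [602, 595, 563, 510, 437, 405, 431, 490, 537, 546, 554, 552, 554, 554, 542, 501, 464, 475, 527, 569, 590, 598, 604, 603]
185 [11, 11, 11, 11, 10, 10, 11, 10, 11, 10, 10, 6, 6, 4, 6, 4, 5, 5, 6, 7, 10, 11, 11, 9, 10, 10, 11, 10, 11, 11, 12, 10]
195 [10, 10, 10, 10, 8, 7, 10, 9, 8, 6, 7, 6, 6, 5, 3, 4, 5, 4, 5, 5, 5, 7, 7, 9, 8, 9, 8, 9, 8, 10, 9, 10]
205 [101, 100, 102, 101, 99, 101, 95, 73, 44, 19, 8, 5, 8, 5, 7, 5, 4, 6, 5, 5, 11, 30, 66, 89, 96, 98, 96, 93, 93, 93, 90, 91]
```

```bash
cat > c2.py <<'E'
from h import *
s=np.load('pics/s4.npz');w=np.load('pics/w4.npz')
tcp=np.array([.5353,.2870,.1854]);th=np.linspace(0,6.283,90)
for n,c in(('s',s),('w',w)):
    rim=np.array([proj(c,tcp+[.006*np.cos(a),.006*np.sin(a),0]) for a in th]);rim2=np.array([proj(c,tcp+[.003*np.cos(a),.003*np.sin(a),0]) for a in th]);print(n,'rim',rim.min(0),rim.max(0),rim2.min(0),rim2.max(0))
# hole by dark/edge centroid in the light block face
for n,c,(u,v) in(('s',s,(351,161)),('w',w,(320,174))):
    g=c['pixels'].astype(int).sum(2);print(n);print(g[v-8:v+9,u-11:u+12])
A=[];b=[]
from scipy.optimize import least_squares
f=lambda p,k:np.r_[(proj(w,[*p,.135])-[320.3,174.4])*k[:2],(proj(s,[*p,.135])-[350.9,161.3])*k[2:]]
for k in((1,1,1,1),(1,0,1,0),(1,1,0,0),(0,0,1,1)):
    k=np.array(k,float);o=least_squares(f,[.534,.288],args=(k,),x_scale=1e-3);print(k,o.x.round(4),f(o.x,np.ones(4)).round(2))
E
python3 c2.py
```

```text
s rim [348.80496749 148.60914748] [352.66626415 151.26649647] [349.76990399 149.27096122] [351.70059682 150.59962881]
w rim [317.78458102 180.15405744] [328.27505089 190.36601176] [320.40729225 182.72763669] [325.65278456 187.8335033 ]
s
[[287 282 278 270 276 278 270 268 254 319 619 643 638 635 632 624 627 630
  635 652 415 279 307]
 [273 281 269 267 279 264 327 254 240 505 634 639 635 627 633 628 623 621
  639 574 288 288 308]
 [284 277 279 277 265 319 613 630 523 621 632 630 631 630 623 626 631 629
  650 409 255 290 309]
 [270 278 281 266 251 514 638 639 623 630 629 626 630 632 625 626 626 639
  571 283 263 293 301]
 [280 271 276 264 328 614 631 634 633 625 624 626 624 623 621 631 630 632
  551 339 276 287 287]
 [277 268 274 258 514 634 635 632 630 635 644 645 639 633 633 636 625 634
  638 646 486 314 278]
 [320 321 276 211 612 638 631 629 637 557 499 539 529 600 631 639 635 632
  643 654 486 315 271]
 [339 337 554 521 621 623 619 627 512 435 370 382 421 384 576 631 626 628
  633 660 418 298 267]
 [339 678 758 676 628 614 627 602 408 295 282 298 285 352 520 632 633 624
  637 576 30
[... 1963 characters left out ...]
 602 583 533 475 409 376 355 382 408 433 444 438 415 388 387 423
  492 541 574 592 601]
 [608 604 610 595 554 494 445 405 365 347 344 343 345 344 349 353 390 455
  512 550 581 593 602]
 [604 607 607 603 576 533 477 434 402 373 351 326 321 328 338 361 425 488
  528 562 587 599 601]
 [603 602 604 603 591 568 524 480 447 420 384 359 351 342 356 376 427 480
  536 579 591 599 604]
 [601 601 605 604 603 593 563 527 492 449 410 376 365 354 364 377 405 453
  517 569 596 604 600]]
[1. 1. 1. 1.] [0.5359 0.2911] [ 0.08 -0.02  0.03 -0.29]
[1. 0. 1. 0.] [0.5358 0.2911] [ 0.    0.07  0.   -0.33]
[1. 1. 0. 0.] [0.5358 0.2912] [-0.   -0.    0.03 -0.32]
[0. 0. 1. 1.] [0.5368 0.2901] [ 1.07 -0.27  0.    0.  ]
```

The bore is at about (0.5355,0.2905), so I'll shift by about (0, +3.5 mm), descend to just above it and look again.

{"op": "send_rows", "data": {"commands": "10 0.09 -0.15 0 0;10 0 0 0.4 0;10 0 0 0.5 0;10 0 0 0.5 0;10 0 0 0.4 0;10 0 0 0.3 0;10 0 0 0 0;10 0 0 0 0;10 0 0 0 0"}}

```text
t: 9.3
tcp_pos: [0.5358, 0.2914, 0.3006]
tool_rot: [0.973, 0.229, 0.0, -0.0]
force: [-0.4, -0.4, -1.4]
finger_gap: 0.265
gripper_force: 60.0
```

```bash
python3 - <<'E'
from h import *
s=snap('scene','s5');w=snap('wrist','w5')
r=readout.sense();tp=r['tcp_pos'];print(tp,r['force'])
for n,c in(('s',s),('w',w)):print(n,'tip',proj(c,tp-[0,0,.157]),'bush',proj(c,(.5355,.2905,.135)))
u,v=350,155;u2,v2=proj(w,(.534,.2875,.145)).astype(int);print(u2,v2)
a=cv2.imread('pics/s5.png');b=cv2.imread('pics/w5.png')
cv2.imwrite('pics/c5.png',np.hstack([cv2.resize(a[v-30:v+30,u-20:u+20],(400,600),interpolation=cv2.INTER_CUBIC),cv2.resize(b[v2-60:v2+60,u2-40:u2+40],(400,600),interpolation=cv2.INTER_CUBIC)]))
E
```

```text
[0.53591776 0.29149221 0.30094809] [ 0.45508152 -1.02337504 -0.75492046]
s tip [351.16911977 158.92947646] bush [350.70798917 161.02762389]
w tip [323.10650129 185.50409437] bush [323.68848203 184.37260947]
325 188
```

View pics/c5.png

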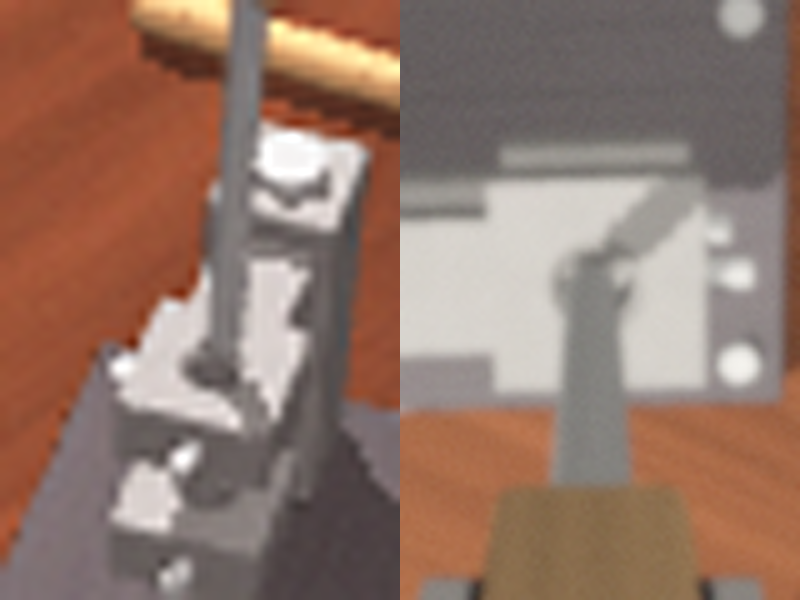

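The wrist crop shows the tip over the bore, both near column 593. The scene crop is less clear, with the rod at about x=227 and the bore at 213. I'll check the rod's axis in the scene image against the prediction.

```bash
python3 - <<'E'
from h import *
s=np.load('pics/s5.npz');p=s['pixels'].astype(int);t=np.array([.5359,.2914,0])
for z in(.16,.18,.2,.22,.24,.26,.28):
    c=proj(s,t+[0,0,z]);v=int(round(c[1]));print(z,c.round(2),v,(p[v,343:364,0]-p[v,343:364,2]).tolist(),p[v,346:360].sum(1).tolist())
print('w')
w=np.load('pics/w5.npz');q=w['pixels'].astype(int);r=np.array([.5359,.2914,0])
for v in range(176,224,3):print(v,q[v,310:338].sum(1).tolist())
for z in(.144,.16,.18,.2,.22,.24,.28):print(z,proj(w,r+[0,0,z]).round(1))
E
```

```text
0.16 [351.42 155.28] 155 [94, 98, 85, 13, 8, 31, 12, 10, 8, 7, 6, 9, 12, 12, 12, 12, 11, 9, 10, 9, 8] [610, 633, 530, 629, 582, 381, 365, 359, 443, 628, 630, 626, 653, 408]
0.18 [351.76 150.64] 151 [100, 95, 95, 92, 92, 94, 98, 16, 6, 5, 8, 10, 12, 12, 11, 13, 11, 11, 10, 9, 11] [264, 270, 272, 262, 385, 330, 369, 364, 411, 615, 626, 630, 632, 410]
0.2 [352.12 145.9 ] 146 [108, 103, 101, 101, 99, 100, 102, 61, 9, 6, 8, 8, 8, 11, 12, 12, 14, 11, 12, 13, 12] [292, 294, 287, 287, 254, 311, 351, 373, 362, 375, 475, 532, 592, 637]
0.22 [352.48 141.06] 141 [108, 108, 109, 108, 108, 109, 106, 108, 85, 10, 6, 9, 9, 3, 2, 3, 2, 2, 2, 7, 13] [311, 310, 308, 318, 298, 298, 333, 372, 360, 546, 754, 746, 739, 737]
0.24 [352.85 136.13] 136 [97, 99, 97, 100, 102, 104, 106, 106, 114, 41, 5, 4, 3, 100, 109, 104, 96, 93, 98, 59, 53] [293, 298, 296, 296, 311, 316, 312, 364, 369, 358, 290, 288, 287, 267]
0.26 [353.22 131.09] 131 [99, 94, 90, 57, 50, 53, 53, 55, 59, 39, 7, 4, 4, 49, 82, 91, 95, 98, 101, 112, 110] [177, 154, 159, 174, 162, 164, 245, 335, 370, 368, 322, 358, 392, 406]
0.28 [353.61 125.94] 
[... 1919 characters left out ...]
4, 365, 361, 370, 388, 416, 399, 381, 380, 380, 378, 378, 391, 382, 391, 392, 387, 385, 387, 374, 366, 361, 350, 350, 341, 331, 335]
215 [382, 384, 379, 378, 393, 416, 415, 405, 383, 387, 374, 376, 380, 385, 397, 392, 388, 382, 384, 380, 372, 360, 357, 351, 368, 357, 361, 361]
218 [347, 362, 360, 375, 394, 420, 413, 401, 388, 382, 377, 377, 385, 379, 393, 385, 388, 385, 391, 381, 385, 374, 364, 357, 348, 348, 345, 349]
221 [347, 352, 341, 361, 382, 403, 406, 395, 382, 378, 379, 386, 386, 384, 387, 390, 385, 388, 389, 390, 388, 372, 349, 347, 341, 347, 351, 353]
0.144 [323.2 185.6]
0.16 [323.2 189.1]
0.18 [323.2 193.9]
0.2 [323.3 199.5]
0.22 [323.4 205.9]
0.24 [323.4 213.3]
0.28 [323.6 232.6]
```

```bash
python3 - <<'E'
from h import *
from scipy.optimize import least_squares
s=np.load('pics/s5.npz');w=np.load('pics/w5.npz');w4=np.load('pics/w4.npz')
for k in((1,1,0,0,0,0),(1,0,1,0,0,0),(0,0,1,0,1,0),(1,1,1,0,1,1)):
    f=lambda p,k=np.array(k):np.r_[proj(w,[*p,.135])-[323.1,185.5],proj(s,[*p,.135])-[350.0,161.3],proj(w4,[*p,.135])-[320.4,175]]*k
    o=least_squares(f,[.535,.29],x_scale=1e-3);print(k,o.x.round(4),f(o.x,np.ones(6)).round(2))
print(Ro.from_quat(s['rotation']).as_matrix()[:,0])
# outer block edges: top-face colour mask in w4
E
```

```text
(1, 1, 0, 0, 0, 0) [0.534  0.2905] [ 0.    0.    0.37 -0.52 -0.28  0.87]
(1, 0, 1, 0, 0, 0) [0.5329 0.29  ] [-0.    1.02  0.   -0.61 -0.28  1.79]
(0, 0, 1, 0, 1, 0) [0.5331 0.2897] [ 0.31  0.92 -0.   -0.53  0.    1.7 ]
(1, 1, 1, 0, 1, 1) [0.5344 0.2905] [ 0.17 -0.34  0.47 -0.45 -0.13  0.56]
[0.68937553 0.72436659 0.00737724]
```

The bore lies about 2 mm back along tool x, with tool y already aligned. I'll correct that and enter slowly.

{"op": "send_rows", "data": {"commands": "10 -0.1 0 0 0;10 0 0 0 0;10 0 0 0.2 0;10 0 0 0.2 0;10 0 0 0.2 0;10 0 0 0.2 0;10 0 0 0 0;10 0 0 0 0"}}

```text
t: 10.07
tcp_pos: [0.5335, 0.2904, 0.2837]
tool_rot: [0.973, 0.229, -0.001, 0.0]
force: [-0.5, 0.4, -1.1]
finger_gap: 0.265
gripper_force: 60.0
```

{"op": "send_rows", "data": {"commands": "10 0 0 0.2 0;10 0 0 0.25 0;10 0 0 0.25 0;10 0 0 0.25 0;10 0 0 0.25 0;10 0 0 0.25 0;10 0 0 0.25 0;10 0 0 0 0;10 0 0 0 0"}}

```text
t: 10.82
tcp_pos: [0.5335, 0.2904, 0.2498]
tool_rot: [0.973, 0.229, -0.0, 0.0]
force: [-0.4, -0.6, -2.1]
finger_gap: 0.267
gripper_force: 60.0
```

{"op": "send_rows", "data": {"commands": "10 0 0 0.2 0;10 0 0 0.2 0;10 0 0 0.2 0;10 0 0 0.2 0;10 0 0 0.2 0;10 0 0 0.2 0;10 0 0 0 0;10 0 0 0 0"}}

```text
t: 11.48
tcp_pos: [0.5335, 0.2904, 0.2259]
tool_rot: [0.973, 0.229, -0.0, 0.0]
force: [0.0, -0.7, -1.5]
finger_gap: 0.263
gripper_force: 60.0
```

{"op": "send_rows", "data": {"commands": "10 0 0 0.2 0;10 0 0 0.25 0;10 0 0 0.25 0;10 0 0 0.25 0;10 0 0 0.25 0;10 0 0 0.25 0;10 0 0 0.25 0;10 0 0 0 0;10 0 0 0 0;10 0 0 0 0;10 0 0 0 0"}}

```text
t: 12.4
tcp_pos: [0.534, 0.2905, 0.1926]
tool_rot: [0.973, 0.229, 0.0, -0.0]
force: [-0.6, 0.4, -2.2]
finger_gap: 0.262
gripper_force: 60.0
```

```bash
python3 - <<'E'
from h import *
s=snap('scene','s6');w=snap('wrist','w6');r=readout.sense();tp=r['tcp_pos'];print(r['t'],tp,r['force'],r['ft_torque'],r['finger_gap'],np.abs(r['qd']).max())
print(proj(w,tp),[proj(s,tp-[0,0,d]).round(1) for d in(.157,.027)])
a=cv2.imread('pics/s6.png');b=cv2.imread('pics/w6.png')
cv2.imwrite('pics/c6.png',np.hstack([cv2.resize(a[120:210,320:380],(400,600),interpolation=cv2.INTER_CUBIC),cv2.resize(b[150:330,260:380],(400,600))]))
E
```

```text
12.5 [0.5339674  0.29051797 0.19271565] [-0.32125837  0.02016076 -1.96934277] [-0.0140088  -0.00301453 -0.01726808] 0.2609851022882267 0.001778917534677611
[323.63805907 245.95865681] [array([348.8, 182. ]), array([350.9, 153.8])]
```

View pics/c6.png

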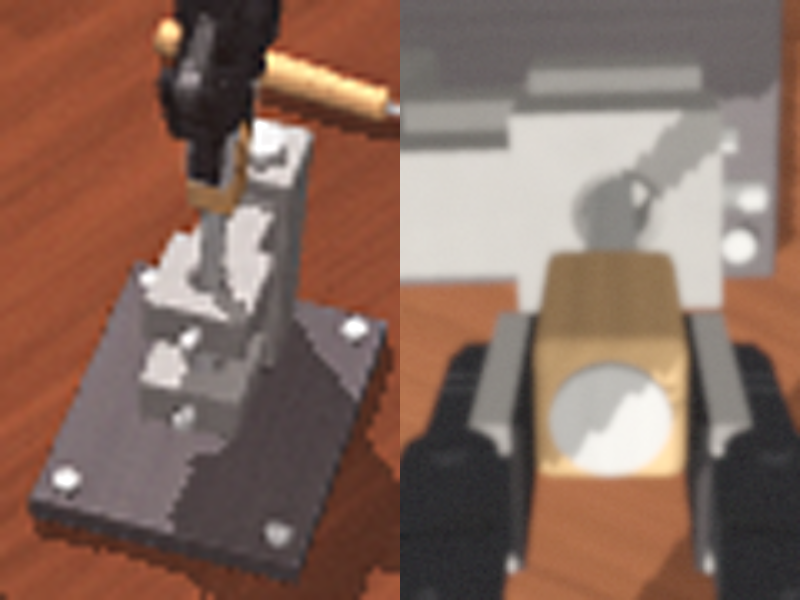

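The rod runs through both bushings. The grip disc is at the same wrist row (275.5 against 275.8 after lifting), so it hasn't slipped. The tip is at z≈0.035 and the only force is the rod's weight, so I'll hand in.

```bash
python3 -c "
from h import *
print(sign_off())"
```

```text
the job is handed in; nothing more can be done
None
```

The long rod is through both bushings and held still, its tip about 20 mm below the lower bushing and 20 mm above the base plate (from the arm's position and grasp height), and the job was handed in at about 12.5 s.

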